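# Clear the tape off the box lid and hold the lid open

## Task

A roll of masking tape was left on the closed lid of the grey steel box. Put it over the post of the round tape stand so that it lies flat on the stand's base, and let go of it; then take the bar on the front of the lid, lift the lid to about 45 degrees open (within 10 degrees) and hold it there so that a colleague can reach the tins inside. Finish while still holding the lid still at that angle, for it falls shut when let go, and leave the other things on the bench where they are.

Things in the scene. Friction and masses are not known exactly. Their poses are not given: they have to be found in the camera images.
- box: Grey sheet-steel box, fixed to the bench, 130 mm deep (its x) by 210 mm wide (its y); walls 80 mm high, closed lid on top 10 mm thick, so the lid's upper face is 90 mm over the bench. Origin: centre of the underside; its +x points to the hinge side, away from the robot, and -x to the side with the bar. Two loose flat tins lie inside.
- lid_angle (a joint): Angle of the lid in rad: 0 shut, growing as the front edge rises, limit 1.9; 45 degrees is 0.785. Swings freely on a level hinge along the box's far top edge and falls shut when let go (about 0.4 N m to hold when level, 2 to 3 N up at the bar).
- lid_hinge (a point): Middle of the lid's hinge line, 65 mm from the box's centre along its +x and 80 mm above the bench; the hinge line is the box's y axis there.
- bar_mid (a point): Middle of the lid's round steel bar, on its axis: 12 mm thick, level along the box's y, 180 mm from the hinge, 5 mm above the hinge line and 85 mm over the bench when shut, about 0.21 m up at 45 degrees. Two arms 55 mm either side of the middle join it to the lid's front edge; 42 mm free between bar and lid, open above and below. Rigid with the lid; being round it can turn between the pads.
- lid: The lid, a grey steel plate 134 x 214 x 10 mm, with its bar, 0.6 kg in all. Origin: middle of the hinge line (as lid_hinge), at the plate's underside; its axes are the box's when shut, the plate and bar lying to -x.
- tape: Roll of masking tape lying flat on the lid at the start: ring of 94 mm outside, 50 mm hole, 22 mm wall, 24 mm high, 0.12 kg. Origin: centre of the ring at its underside; z along its axis. Too wide to grip across: pinch the wall, one finger in the hole.
- stand: Tape stand, fixed to the bench, to the left or the right of the box: round wooden base 80 mm across and 12 mm high with an upright steel post in the middle, 14 mm thick, its tip 62 mm over the bench. Origin: centre of the underside.
- post_tip (a point): Tip of the stand's post, on its axis, 62 mm over the bench.
- felt: Bystander, loose, not to be disturbed: wood-backed felt polishing block, 45 x 85 x 40 mm. Origin: centre of the underside.
- spool: Bystander, loose, not to be disturbed: small thread spool, 44 mm across, 50 mm tall, near the bench clamp. Origin: centre of the underside.
- dye: Bystander, loose, not to be disturbed: dye bottle, 44 mm across, 97 mm tall, at the left edge. Origin: centre of the underside.
- brush: Bystander, loose, not to be disturbed: shoe brush, 46 x 130 x 56 mm, bristles down, toward the shoes. Origin: centre of the underside.
Things that resemble listed ones, but are neither listed nor needed, are in the scene too. What is shaped like the tape but brown or turquoise is not meant.

How it is judged:
On the way, in this order (a step that is already met when the one before it is completed fails the run):
1. the tape lies flat on the stand's base, round the post, let go, with the lid still shut (horizontal distance between tape and stand below 0.024 m and z of tape in the frame of stand between 0.005 and 0.02 m and angle between tape's own z axis and vertical below 0.12 rad and linear speed of tape below 0.03 m/s and contact force between the fingers and tape below 0.1 N and value of joint lid_angle below 0.1 rad), for 0.2 s.
2. the lid is held by the fingers between 35 and 55 degrees (value of joint lid_angle between 0.611 and 0.96 rad and contact force between lid and the fingers above 1 N), for 0.3 s.
At the end, for the whole second after the job is handed in: lid still (under 0.05 rad/s) at 35 to 55 degrees (0.611 to 0.960 rad), carried by the fingers with over 1 N and not by the tape; tape at rest, free of the fingers, flat round the post (underside 5 to 20 mm over the bench, centre within 24 mm of the post's, tilt under 0.12 rad) (all of step 2 and velocity of joint lid_angle between -0.05 and 0.05 rad/s and contact force between each of the fingers, lid and tape below 0.1 N and horizontal distance between tape and stand below 0.024 m and z of tape in the frame of stand between 0.005 and 0.02 m and angle between tape's own z axis and vertical below 0.12 rad and linear speed of tape below 0.03 m/s); the arm keeps its last pose, push and grip.
It fails at once if one of the bystanders is moved more than 40 mm from its place (distance of any of felt, spool, dye, brush from where it was at the start of the episode above 0.04 m).
It also fails if it takes over 51 s, if anything falls off the work surface, if the arm or the gripper's body presses on something with over 40 N, if the wrist force passes 120 N, or if a joint passes its speed limit or range.

## Robot

A 7-joint arm with a two-finger parallel gripper is mounted at the origin on a cart in front of the work surface, level with it; the furniture and walls round the work are solid. World frame = base frame: x ahead of the robot, y to its left, z up, the work surface at z = 0. Lengths are in m, angles in rad, forces in N, time in s.
With the tool pointing down it reaches from about 0.425 to 0.925 m from the base axis. Payload 6.8 kg.
Tool frame: the origin (TCP) lies on the centre line of the jaws, within the pads' length; the fingertips stand 25 mm ahead of it and the grasp point (between the pads) lies 6 mm ahead of it; z points along the fingers, y is the line along which they close (so a half turn about z gives the same grasp; the last joint's range is limited). The gripper opens to 85 mm and grips with 20 to 120 N. Pads are 22 mm wide; open, the fingers measure 114 mm over their backs; the gripper's body (76 mm by 85 mm) begins 54 mm behind the grasp point. The pads swing forward as they close: fully open they stand 13 mm farther back than shut.
Start: joints at [-1.29, 0.477, 0.022, 1.555, -0.011, 1.109, -0.083], TCP at [0.256, 0.625, 0.256] pointing down, gripper open.
Joint ranges: [-2.96, 2.96], [-0.34, 2.1], [-1.41, 1.46], [0.24, 2.44], [-1.37, 4.51], [0.17, 1.92], [-2.96, 2.96]. Speed limits (rad/s): [2.39, 2.39, 3.14, 3.14, 3.14, 3.14, 3.14].

## Interface

Orientations are given as a rotation vector (axis times angle).
In Python, from bench import status, imaging, workorder gives the robot as it stands.
- The arm moves only by the tool send_rows, never from a script. Its argument "steps" is a list of rows, each an object of numbers: "dx", "dy", "dz": the shift along the tool's x, y, z in cm; "yaw": the turn about the tool's z in degrees; "gripper": the opening, from 0 (shut) to 1 (fully open). A call has 1 to 5 rows; each row is the pose to reach, as a shift and turn from the pose commanded when the call began, along the tool's axes at that moment; what a row does not reach only later rows make up. A row lasts 1/8 s, in which the tool goes at most 62.5 mm and 10.7 degrees, less where a joint would pass 70% of its speed; a pose out of reach is approached as far as the arm can. A call with a gripper value outside its range is refused whole. The fingers move at their own pace and stop on an object; "force" is the grip in N (left out, the last holds). Time passes only in rows, so rows that repeat a pose let the fingers close. It gives the time, the measured TCP pose, the force, the opening and the grip force at its end, in the units of the state.
- status.get_obs(): the state, without advancing time (a new reading comes with each control period).
- imaging.grab_frame(name): name is "scene" or "top" or "wrist"; returns a dict with "color" (480x640x3 uint8, red, green, blue), "depth" (480x640 float32, m along the optical axis (not along the pixel's ray), 0 where there is no reading), "K" (3x3 intrinsics, pixels), "R" (3x3) and "t" (3): a world point X has camera coordinates R X + t. Camera axes: x right, y down, z forward; pixel columns grow to the right and rows downward; lengths in m; the calibration is good to about 2 mm. A picture is of the moment at which its call begins.
- workorder.hand_in(): hands the job in; it is judged then, once.
The state is a dict: "clock": time; "joints": joint angles; "qvel": joint speeds; "tau": joint torques, N m; "tcp_pos": TCP position; "orientation": TCP orientation; "contact_force": force on the tool from outside, world axes, zero at the start; "moment": the same for the moment, N m; "grip_width": finger opening in m; "gripper_force": force on a finger pad.
Only numpy, scipy, OpenCV 4.12 (cv2) and the standard library are available. Lean on these libraries where they do the work, as an engineer would, in place of code of your own. Each camera call takes 0.05 s, during which the arm holds its last target. There are 200 camera calls.

## Working session

There is one attempt and no reset: what is moved stays moved. The work goes in short steps, Python scripts to look and compute and a tool call to move; the robot and the scene stay as the last step left them, time stands still between calls to the robot, and variables do not carry over. Pictures are saved under pics/ and viewed, at most 10 in all, crops included, and the job is handed in when it is done.

Besides the shell and the picture viewer there is one more tool, called after ">>>" in YAML: its name, and indented under it one key for each argument. send_rows: Moves the arm, as the interface text tells. Its arguments: {"type":"object","properties":{"steps":{"type":"array"},"force":{"type":"number"}},"required":["steps"]}

```bash
mkdir -p pics; ls; cat > h.py <<'E'
import numpy as np, cv2, pickle
from scipy.spatial.transform import Rotation as Ro
from bench import status, imaging, workorder
def snap(n,f):
    g=imaging.grab_frame(n); cv2.imwrite(f'pics/{f}.png',g['color'][:,:,::-1]); pickle.dump(g,open(f'{f}.pkl','wb')); return g
def load(f): return pickle.load(open(f'{f}.pkl','rb'))
def cloud(g):
    v,u=np.mgrid[:480,:640]; d=g['depth'].astype(float); K=g['K']
    c=np.stack([(u-K[0,2])/K[0,0]*d,(v-K[1,2])/K[1,1]*d,d],-1)
    return (c-g['t'])@g['R']   # R^T (c-t)
def pix(g,X):
    c=np.asarray(X)@g['R'].T+g['t']; p=c@g['K'].T; return p[...,:2]/p[...,2:]
def tool(): 
    o=status.get_obs(); return np.array(o['tcp_pos']),Ro.from_rotvec(o['orientation']).as_matrix(),o
E
python3 - <<'E'
from h import *
for n in('scene','top'): snap(n,n+'0')
p,R,o=tool(); print(o['clock'],p,R.round(3))
E
```

```text
pics
0.1 [0.25569111 0.62418383 0.25541515] [[-0.925  0.379 -0.001]
 [ 0.379  0.925 -0.002]
 [-0.    -0.002 -1.   ]]
```

View pics/scene0.png

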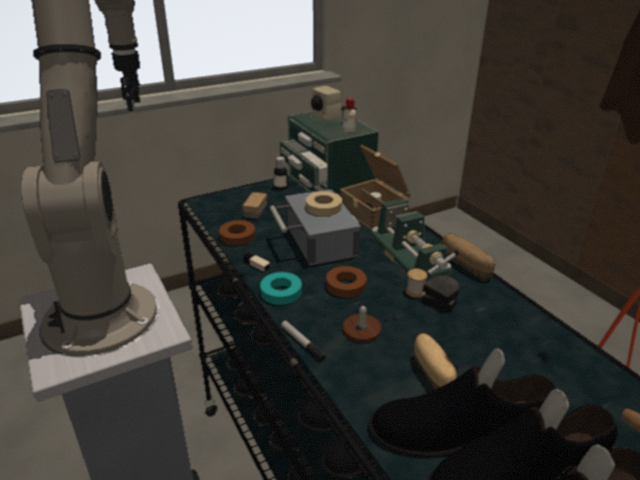

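View pics/top0.png

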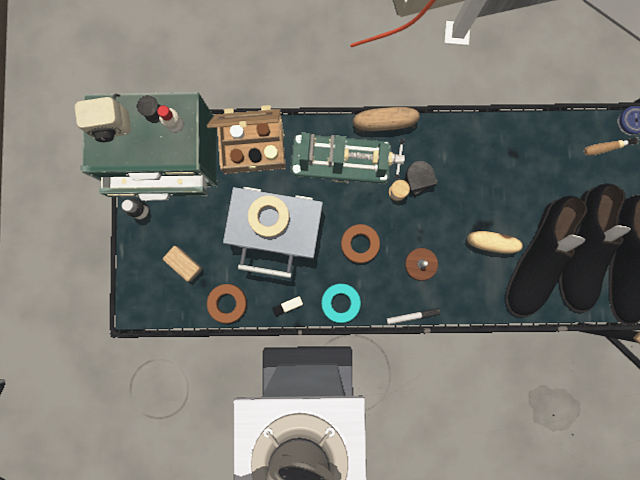

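The tape is the cream ring on the lid, at top px (268,216). Three rings could be mistaken for it: brown at (227,303), brown at (360,243) and turquoise at (341,303). The stand is at (422,264) with its post at (424,264), and the bar runs from (241,268) to (291,276).

```bash
python3 - <<'E'
from h import *
g=load('top0'); P=cloud(g)
c=g['color']; cv2.imwrite('pics/crop0.png',cv2.resize(c[180:310,210:450,::-1],None,fx=3.3,fy=3.3,interpolation=cv2.INTER_CUBIC))
hsv=cv2.cvtColor(c,cv2.COLOR_RGB2HSV)
W=np.zeros((480,640),bool)
def sub(u0,u1,v0,v1): m=W.copy(); m[v0:v1,u0:u1]=1; return m
z=P[...,2]
# tape top
m=sub(235,300,185,245)&(z>.104)&(z<.13); Q=P[m]; (a,r)=cv2.minEnclosingCircle(Q[:,:2].astype(np.float32)); print('tape',a,r,np.median(Q[:,2]),m.sum())
# lid
m=sub(205,335,175,262)&(z>.083)&(z<.098); Q=P[m]; print('lid',cv2.minAreaRect(Q[:,:2].astype(np.float32)),np.median(Q[:,2]))
# bar
m=sub(230,305,258,285)&(z>.07)&(z<.11); Q=P[m]; print('bar',cv2.minAreaRect(Q[:,:2].astype(np.float32)),np.median(Q[:,2]),m.sum())
m=sub(400,445,242,285)&(z>.006)&(z<.02); Q=P[m]; print('base',cv2.minEnclosingCircle(Q[:,:2].astype(np.float32)),np.median(Q[:,2]))
m=sub(400,445,242,285)&(z>.045); Q=P[m]; print('post',Q.mean(0) if len(Q) else None,z[sub(400,445,242,285)].max(),m.sum())
E
```

```text
tape (0.586806058883667, 0.061567313969135284) 0.04746991768479347 0.11463435324933871 989
lid ((0.5680285692214966, 0.08942826092243195), (0.28718435764312744, 0.1816040277481079), 76.78111267089844) 0.09083154394601364
bar ((0.47179800271987915, 0.07197850197553635), (0.12242905795574188, 0.04436435177922249), 85.41495513916016) 0.08984164028022268 361
base ((0.47570523619651794, -0.3061729967594147), 0.060946669429540634) 0.01289079532929915
post [ 0.46924532 -0.2760876   0.20592103] 1.334218675875639 35
```

View pics/crop0.png

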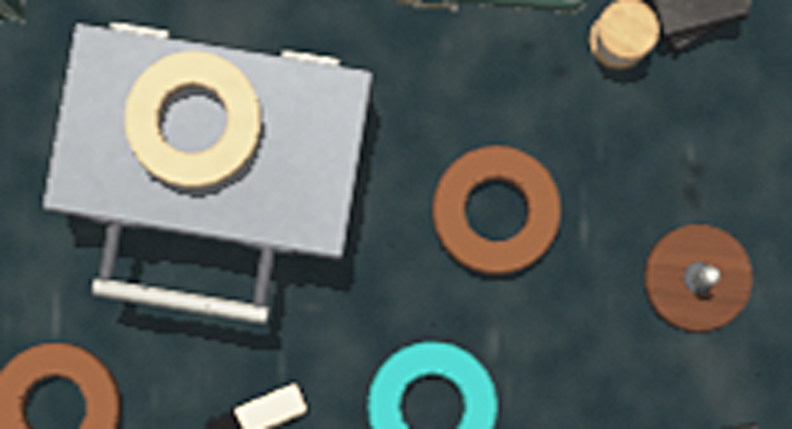

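The crop shows the cream tape on the lid (centre 193,119), the stand base at (699,278), the post tip near (709,274), and the bar from (97,286) to (268,315).

```bash
cat >> h.py <<'E'
def ray(g,uv,z):
    d=np.linalg.inv(g['K'])@np.array([*uv,1.]); d=g['R'].T@d; o=-g['R'].T@g['t']; return o+d*(z-o[2])/d[2]
E
python3 - <<'E'
from h import *
g=load('top0')
f=lambda x,y,z: ray(g,(210+(x+.5)/3.3-.5,180+(y+.5)/3.3-.5),z).round(4)
print('base',f(699,278,.012),'tip',f(708,274,.060),'tape',f(193,119,.114))
print('bar',f(97,286,.088),f(268,315,.088))
C=np.array([f(76,24,.09),f(372,72,.09),f(344,256,.09),f(43,208,.09)]);print(C,C.mean(0), np.linalg.norm(np.diff(C,axis=0),axis=1))
e=C[0]-C[1]+C[3]-C[2]; print('y axis angle',np.degrees(np.arctan2(e[1],e[0])))
P=cloud(g); 
m=np.zeros((480,640),bool); m[242:287,400:445]=1; m&=(P[...,2]>.007)&(P[...,2]<.017); Q=P[m]; b=f(699,278,.012)
Q=Q[np.linalg.norm(Q[:,:2]-b[:2],axis=1)<.046]; print(cv2.minEnclosingCircle(Q[:,:2].astype(np.float32)),Q.mean(0))
E
```

```text
base [ 0.4732 -0.3073  0.012 ] tip [ 0.4745 -0.3048  0.06  ] tape [0.5856 0.0597 0.114 ]
bar [0.4716 0.1306 0.088 ] [0.4494 0.0105 0.088 ]
[[ 0.658   0.1447  0.09  ]
 [ 0.6202 -0.0653  0.09  ]
 [ 0.49   -0.0435  0.09  ]
 [ 0.5271  0.1682  0.09  ]] [0.573825 0.051025 0.09    ] [0.21337488 0.13201242 0.21492627]
y axis angle 79.92847534904362
((0.47380876541137695, -0.30450236797332764), 0.04183061048388481) [ 0.47401591 -0.30482708  0.01264697]
```

Positions measured, all matching the known sizes:

| Item | Position / angle |
|---|---|
| Tape | (0.586, 0.060) |
| Stand | (0.474, -0.305) |
| Bar middle | (0.461, 0.071) |
| Box yaw | -10° |

I'll turn the tool so the jaws close along the box's x. That same yaw then serves both the tape's near wall and the bar.

>>> send_rows:
  steps:
    - {"dx":-5,"dy":-4,"yaw":10,"gripper":0.6}
    - {"dx":-10,"dy":-8,"yaw":20}
    - {"dx":-15,"dy":-12,"yaw":30}
    - {"dx":-20,"dy":-16,"yaw":40}
    - {"dx":-24,"dy":-20,"yaw":50}
  force: 50

```text
validation failed for argument at $.st...
```

```bash
cat >> h.py <<'E'
def go(T,az=-10):
    p,R,o=tool(); d=R.T@(np.array(T)-p)*100
    a=np.degrees(np.arctan2(R[1,1],R[0,1])); 
    print('t',o['clock'],'p',p.round(4),'d cm',d.round(2),'yaw',round((a-az+90)%180-90,2),'w',o['grip_width'],'F',np.round(o['contact_force'],1),'gf',o['gripper_force'],'tilt',R[:,2].round(3))
E
python3 -c "
from h import *
go((.551,.067,.25))"
```

```text
t 0.1 p [0.2557 0.6242 0.2554] d cm [-48.45 -40.37   0.61] yaw 77.73 w 0.08552482071730035 F [-0.2 -0.4  0.1] gf 0.0 tilt [-0.001 -0.002 -1.   ]
```

>>> send_rows:
  steps:
    - {"dx":-5,"dy":-4,"dz":0,"yaw":10,"gripper":0.6}
    - {"dx":-10,"dy":-8,"dz":0,"yaw":20,"gripper":0.6}
    - {"dx":-15,"dy":-12,"dz":0,"yaw":30,"gripper":0.6}
    - {"dx":-20,"dy":-16,"dz":0,"yaw":40,"gripper":0.6}
    - {"dx":-24,"dy":-20,"dz":0,"yaw":50,"gripper":0.6}
  force: 50

```text
clock: 0.72
tcp_pos: [0.403, 0.3467, 0.2562]
orientation: [1.86, 2.531, 0.0]
contact_force: [1.3, 0.4, 0.1]
grip_width: 0.0511
gripper_force: 0.0
```

```bash
python3 -c "
from h import *
go((.551,.067,.25))"
```

```text
t 0.725 p [0.403  0.3467 0.2562] d cm [-31.11   5.78   0.62] yaw 27.37 w 0.05113147741993942 F [1.3 0.4 0.1] gf 0.0 tilt [ 0. -0. -1.]
```

>>> send_rows:
  steps:
    - {"dx":-6,"dy":1.2,"dz":0,"yaw":7,"gripper":0.6}
    - {"dx":-12,"dy":2.4,"dz":1,"yaw":14,"gripper":0.6}
    - {"dx":-18,"dy":3.6,"dz":2.5,"yaw":21,"gripper":0.6}
    - {"dx":-24,"dy":4.8,"dz":4,"yaw":27,"gripper":0.6}
    - {"dx":-30,"dy":5.8,"dz":6,"yaw":27,"gripper":0.6}

```text
clock: 1.35
tcp_pos: [0.5484, 0.0813, 0.1968]
orientation: [2.394, 2.034, 0.001]
contact_force: [0.4, 1.0, -0.0]
grip_width: 0.0513
gripper_force: 0.0
```

```bash
python3 - <<'E'
from h import *
go((.551,.067,.17))
g=snap('wrist','w1'); go((.551,.067,.119))
print(pix(g,[[.5862,.0606,.114],[.551,.067,.114]]))
P=cloud(g); z=P[...,2]; m=(z>.108)&(z<.119); c=g['color'].astype(int); m&=(c[...,0]-c[...,2]>30); Q=P[m]
print(m.sum(),np.median(Q[:,2]) if m.any() else 0, cv2.minEnclosingCircle(Q[:,:2].astype(np.float32)))
E
```

```text
t 1.35 p [0.5484 0.0813 0.1968] d cm [-1.37  0.48  2.68] yaw 0.69 w 0.05132222158654497 F [ 0.4  1.  -0. ] gf 0.0 tilt [ 0.001  0.    -1.   ]
t 1.4 p [0.5499 0.0714 0.1949] d cm [-0.37  0.17  7.59] yaw 0.17 w 0.05146100776819977 F [ 2.2 -6.4  0.3] gf 0.0 tilt [ 0.001 -0.006 -1.   ]
[[382.0618735  282.5826462 ]
 [323.16461101 281.73832719]]
11682 0.11476193971208772 ((0.5860729217529297, 0.06150248646736145), 0.047371428459882736)
```

View pics/w1.png

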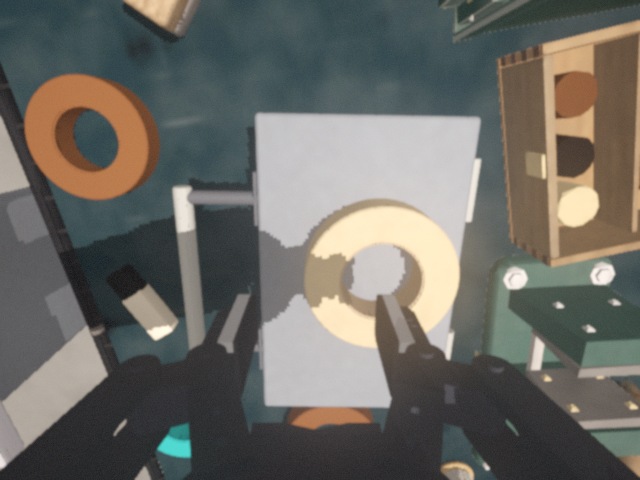

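The wrist view shows the cream ring with its hole at (380,270). One finger is at its near side over the lid and the other is over the hole. Depth puts the tape at (0.586, 0.0615), which agrees with the top view.

>>> send_rows:
  steps:
    - {"dx":0,"dy":0,"dz":1.5,"yaw":0,"gripper":0.6}
    - {"dx":0,"dy":0,"dz":2.5,"yaw":0,"gripper":0.6}
    - {"dx":0,"dy":0,"dz":2.5,"yaw":0,"gripper":0.6}

```text
clock: 1.78
tcp_pos: [0.5464, 0.0845, 0.1711]
orientation: [-2.39, -2.037, 0.003]
contact_force: [-0.2, 0.3, 0.5]
grip_width: 0.0515
gripper_force: 0.0
```

```bash
python3 -c "
from h import *
go((.5507,.0673,.122))"
```

```text
t 1.775 p [0.5464 0.0845 0.1711] d cm [-1.63  0.71  4.91] yaw 0.89 w 0.05147268760614928 F [-0.2  0.3  0.5] gf 0.0 tilt [-0.002  0.    -1.   ]
```

>>> send_rows:
  steps:
    - {"dx":-1.6,"dy":0.7,"dz":0,"yaw":0.9,"gripper":0.6}
    - {"dx":-1.6,"dy":0.7,"dz":1,"yaw":0.9,"gripper":0.6}
    - {"dx":-1.6,"dy":0.7,"dz":1.8,"yaw":0.9,"gripper":0.6}
    - {"dx":-1.6,"dy":0.7,"dz":1.8,"yaw":0.9,"gripper":0.6}

```text
clock: 2.28
tcp_pos: [0.5512, 0.0661, 0.1532]
orientation: [-2.409, -2.016, 0.002]
contact_force: [-0.8, 0.3, -0.5]
grip_width: 0.0513
gripper_force: 0.0
```

```bash
python3 -c "
from h import *
go((.5507,.0673,.122))"
```

```text
t 2.275 p [0.5512 0.0661 0.1532] d cm [ 0.11 -0.07  3.12] yaw -0.15 w 0.05134616583763227 F [-0.8  0.3 -0.5] gf 0.0 tilt [-0.002 -0.    -1.   ]
```

>>> send_rows:
  steps:
    - {"dx":0.1,"dy":0,"dz":1.5,"yaw":0,"gripper":0.6}
    - {"dx":0.1,"dy":0,"dz":2.5,"yaw":0,"gripper":0.6}
    - {"dx":0.1,"dy":0,"dz":3.1,"yaw":0,"gripper":0.6}
    - {"dx":0.1,"dy":0,"dz":3.1,"yaw":0,"gripper":0.6}

```text
clock: 2.78
tcp_pos: [0.5517, 0.0667, 0.1225]
orientation: [-2.409, -2.015, 0.002]
contact_force: [-0.7, -0.1, 0.6]
grip_width: 0.0509
gripper_force: 0.0
```

>>> send_rows:
  steps:
    - {"dx":0,"dy":0,"dz":0,"yaw":0,"gripper":0.1}
    - {"dx":0,"dy":0,"dz":0,"yaw":0,"gripper":0.1}
    - {"dx":0,"dy":0,"dz":0,"yaw":0,"gripper":0.1}
    - {"dx":0,"dy":0,"dz":0,"yaw":0,"gripper":0.1}
  force: 50

```text
clock: 3.28
tcp_pos: [0.5521, 0.0669, 0.1237]
orientation: [-2.409, -2.016, -0.001]
contact_force: [-2.3, -0.3, 5.1]
grip_width: 0.0214
gripper_force: 44.6
```

```bash
python3 -c "
from h import *
go((.5507,.0673,.25))"
```

```text
t 3.275 p [0.5521 0.0669 0.1237] d cm [  0.02  -0.14 -12.63] yaw -0.18 w 0.021357770316395786 F [-2.3 -0.3  5.1] gf 44.603250510044745 tilt [ 0.     0.001 -1.   ]
```

>>> send_rows:
  steps:
    - {"dx":0,"dy":0,"dz":-1,"yaw":0,"gripper":0.1}
    - {"dx":0,"dy":0,"dz":-3,"yaw":0,"gripper":0.1}
    - {"dx":0,"dy":0,"dz":-5,"yaw":0,"gripper":0.1}
    - {"dx":0,"dy":0,"dz":-7,"yaw":0,"gripper":0.1}
    - {"dx":0,"dy":0,"dz":-7,"yaw":0,"gripper":0.1}

```text
clock: 3.9
tcp_pos: [0.5532, 0.0669, 0.1947]
orientation: [2.409, 2.015, 0.005]
contact_force: [-0.5, 0.2, -0.7]
grip_width: 0.0215
gripper_force: 44.4
```

```bash
python3 - <<'E'
from h import *
p,R,o=tool()
g=snap('wrist','w2'); go((.4335,-.2985,.16))
P=cloud(g); z=P[...,2]; c=g['color'].astype(int); m=(z>.155)&(z<.2)&(c[...,0]-c[...,2]>30); Q=P[m]
print(m.sum(),np.percentile(Q[:,2],[5,50,95]), cv2.minEnclosingCircle(Q[:,:2].astype(np.float32)))
A=np.c_[Q[:,:2],np.ones(len(Q))]; print('slope',np.linalg.lstsq(A,Q[:,2],rcond=None)[0])
E
```

```text
t 3.95 p [0.5524 0.0669 0.1936] d cm [-38.07  -5.25   3.32] yaw -0.17 w 0.021280806887647934 F [-0.6  0.6 -1.4] gf 44.38706967179314 tilt [ 0.002  0.001 -1.   ]
25198 [0.17054193 0.18590807 0.18704186] ((0.5875864624977112, 0.06133246421813965), 0.04739462211728096)
slope [ 0.00206478 -0.00620439  0.18353599]
```

>>> send_rows:
  steps:
    - {"dx":-5,"dy":-0.7,"dz":0,"yaw":0,"gripper":0.1}
    - {"dx":-11,"dy":-1.5,"dz":0,"yaw":0,"gripper":0.1}
    - {"dx":-17,"dy":-2.3,"dz":0,"yaw":0,"gripper":0.1}
    - {"dx":-23,"dy":-3.2,"dz":0,"yaw":0,"gripper":0.1}
    - {"dx":-28,"dy":-3.9,"dz":0,"yaw":0,"gripper":0.1}

```text
clock: 4.58
tcp_pos: [0.4625, -0.2039, 0.1923]
orientation: [-2.41, -2.014, 0.002]
contact_force: [-0.0, -0.0, -1.3]
grip_width: 0.021
gripper_force: 53.9
```

>>> send_rows:
  steps:
    - {"dx":-4,"dy":-0.6,"dz":0,"yaw":0,"gripper":0.1}
    - {"dx":-7,"dy":-1,"dz":1,"yaw":0,"gripper":0.1}
    - {"dx":-10,"dy":-1.3,"dz":2,"yaw":0,"gripper":0.1}
    - {"dx":-10,"dy":-1.3,"dz":3,"yaw":0,"gripper":0.1}
    - {"dx":-10,"dy":-1.3,"dz":3,"yaw":0,"gripper":0.1}

```text
clock: 5.2
tcp_pos: [0.4331, -0.2969, 0.1617]
orientation: [-2.407, -2.014, 0.002]
contact_force: [0.0, 0.3, -0.9]
grip_width: 0.0208
gripper_force: 54.0
```

```bash
python3 - <<'E'
from h import *
g=snap('wrist','w3'); go((.4335,-.2985,.10))
P=cloud(g); z=P[...,2]; c=g['color'].astype(int); m=(z>.13)&(z<.165)&(c[...,0]-c[...,2]>30); Q=P[m]
print(m.sum(),np.percentile(Q[:,2],[5,50,95]), cv2.minEnclosingCircle(Q[:,:2].astype(np.float32)))
print('expect tip',pix(g,[[.474,-.3055,.062]]))
E
```

```text
t 5.25 p [ 0.4337 -0.2968  0.1623] d cm [-0.18  0.02  6.23] yaw -0.11 w 0.02091746126269669 F [ 0.9  0.6 -1.7] gf 54.01882423358984 tilt [-0.002  0.001 -1.   ]
25590 [0.13672242 0.15274095 0.15379636] ((0.46826261281967163, -0.30199334025382996), 0.04781113564968109)
expect tip [[381.03799516 252.85129226]]
```

View pics/w3.png

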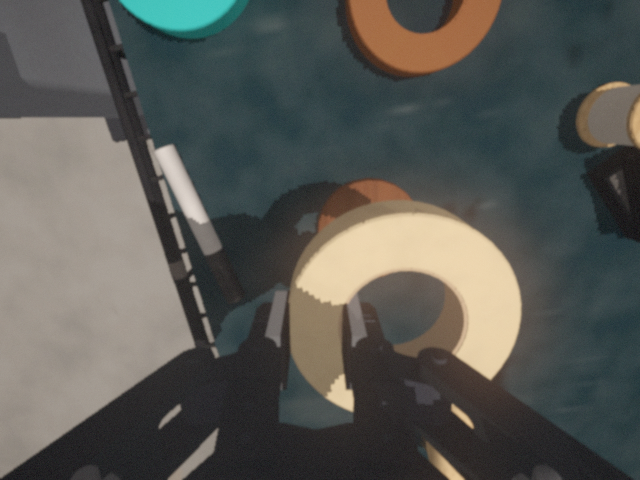

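The tape hangs level from the fingers with its hole at (405,305). The red-brown base shows behind it at (365,195), and the post is hidden behind the wall where I expected it. I'll descend.

>>> send_rows:
  steps:
    - {"dx":-0.2,"dy":0,"dz":2,"yaw":0,"gripper":0.1}
    - {"dx":-0.2,"dy":0,"dz":4,"yaw":0,"gripper":0.1}
    - {"dx":-0.2,"dy":0,"dz":6,"yaw":0,"gripper":0.1}
    - {"dx":-0.2,"dy":0,"dz":7.5,"yaw":0,"gripper":0.1}
    - {"dx":-0.2,"dy":0,"dz":8,"yaw":0,"gripper":0.1}

```text
clock: 5.88
tcp_pos: [0.4335, -0.2992, 0.0825]
orientation: [-2.408, -2.016, 0.0]
contact_force: [0.5, -0.3, -0.5]
grip_width: 0.0209
gripper_force: 54.0
```

```bash
python3 -c "
from h import *
go((.4335,-.2985,.046))"
```

```text
t 5.875 p [ 0.4335 -0.2992  0.0825] d cm [ 0.07 -0.01  3.65] yaw -0.12 w 0.020854954816261137 F [ 0.5 -0.3 -0.5] gf 54.00256415528929 tilt [-0.001  0.001 -1.   ]
```

>>> send_rows:
  steps:
    - {"dx":0,"dy":0,"dz":1.5,"yaw":0,"gripper":0.1}
    - {"dx":0,"dy":0,"dz":2.8,"yaw":0,"gripper":0.1}
    - {"dx":0,"dy":0,"dz":3.4,"yaw":0,"gripper":0.1}
    - {"dx":0,"dy":0,"dz":3.6,"yaw":0,"gripper":0.1}
    - {"dx":0,"dy":0,"dz":3.6,"yaw":0,"gripper":0.1}

```text
clock: 6.5
tcp_pos: [0.4334, -0.3001, 0.0471]
orientation: [2.41, 2.015, 0.0]
contact_force: [-0.1, 0.8, 0.1]
grip_width: 0.0207
gripper_force: 54.0
```

```bash
python3 -c "
from h import *
go((.4335,-.2985,.046))"
```

```text
t 6.5 p [ 0.4334 -0.3001  0.0471] d cm [ 0.16 -0.02  0.11] yaw -0.19 w 0.02068746664590694 F [-0.1  0.8  0.1] gf 54.011169846326084 tilt [ 0. -0. -1.]
```

>>> send_rows:
  steps:
    - {"dx":0,"dy":0,"dz":0.2,"yaw":0,"gripper":0.1}
    - {"dx":0,"dy":0,"dz":0.2,"yaw":0,"gripper":0.1}
    - {"dx":0,"dy":0,"dz":0.2,"yaw":0,"gripper":0.36}
    - {"dx":0,"dy":0,"dz":0.2,"yaw":0,"gripper":0.36}
    - {"dx":0,"dy":0,"dz":0.2,"yaw":0,"gripper":0.36}

```text
clock: 7.12
tcp_pos: [0.4334, -0.2999, 0.0451]
orientation: [2.41, 2.016, 0.0]
contact_force: [-0.8, -0.8, -0.1]
grip_width: 0.0307
gripper_force: 0.0
```

```bash
python3 -c "
from h import *
go((.4335,-.2985,.13))"
```

```text
t 7.125 p [ 0.4334 -0.2999  0.0451] d cm [ 0.14 -0.02 -8.49] yaw -0.17 w 0.030694751306784646 F [-0.8 -0.8 -0.1] gf 0.0 tilt [ 0. -0. -1.]
```

Free of the tape, so I'll retreat straight up and check the placement.

>>> send_rows:
  steps:
    - {"dx":0,"dy":0,"dz":-2,"yaw":0,"gripper":0.36}
    - {"dx":0,"dy":0,"dz":-5,"yaw":0,"gripper":0.36}
    - {"dx":0,"dy":0,"dz":-9,"yaw":0,"gripper":0.36}
    - {"dx":0,"dy":0,"dz":-13,"yaw":0,"gripper":0.36}
    - {"dx":0,"dy":0,"dz":-14,"yaw":0,"gripper":0.4}

```text
clock: 7.75
tcp_pos: [0.4344, -0.3007, 0.1873]
orientation: [2.407, 2.013, 0.003]
contact_force: [0.1, 0.1, -0.1]
grip_width: 0.0342
gripper_force: 0.0
```

```bash
python3 - <<'E'
from h import *
g=snap('wrist','w4'); go((.4605,.0706,.17))
P=cloud(g); z=P[...,2]; c=g['color'].astype(int); m=(z>.028)&(z<.05)&(c[...,0]-c[...,2]>30)&(np.hypot(P[...,0]-.47,P[...,1]+.305)<.07); Q=P[m]
print(m.sum(),np.percentile(Q[:,2],[5,50,95]), cv2.minEnclosingCircle(Q[:,:2].astype(np.float32)))
E
```

```text
t 7.8 p [ 0.4343 -0.3005  0.1871] d cm [36.99 -3.99  1.68] yaw -0.18 w 0.03432450182341446 F [-0.9  0.6 -0.2] gf 0.0 tilt [ 0.003 -0.001 -1.   ]
8573 [0.03503479 0.03678895 0.03797564] ((0.4680492877960205, -0.30534499883651733), 0.04721958562731743)
```

View pics/w4.png

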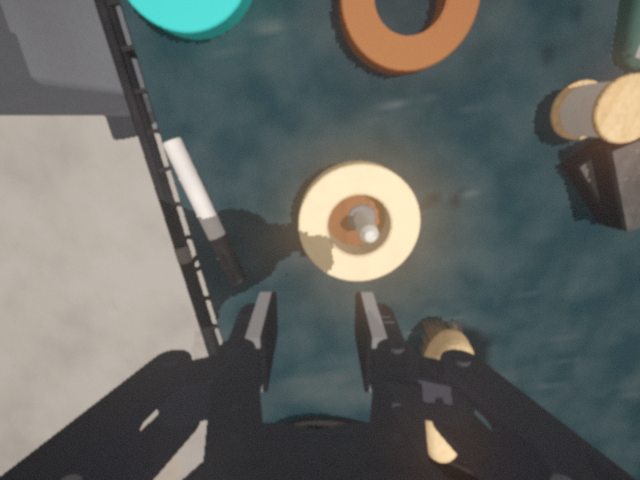

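The tape lies flat round the post at px (360,220): top at 0.037 m, 6 mm from the stand's centre. Next is the bar.

>>> send_rows:
  steps:
    - {"dx":4,"dy":-0.4,"dz":0,"yaw":0,"gripper":0.5}
    - {"dx":10,"dy":-1,"dz":0,"yaw":0,"gripper":0.5}
    - {"dx":16,"dy":-1.7,"dz":0,"yaw":0,"gripper":0.5}
    - {"dx":22,"dy":-2.4,"dz":0,"yaw":0,"gripper":0.5}
    - {"dx":28,"dy":-3,"dz":0,"yaw":0,"gripper":0.5}

```text
clock: 8.43
tcp_pos: [0.4524, -0.017, 0.184]
orientation: [-2.409, -2.015, 0.002]
contact_force: [0.6, -0.3, -0.7]
grip_width: 0.0427
gripper_force: 0.0
```

>>> send_rows:
  steps:
    - {"dx":4,"dy":-0.5,"dz":0,"yaw":0,"gripper":0.5}
    - {"dx":7,"dy":-0.8,"dz":0,"yaw":0,"gripper":0.5}
    - {"dx":9,"dy":-1,"dz":0,"yaw":0,"gripper":0.5}
    - {"dx":9,"dy":-1,"dz":0,"yaw":0,"gripper":0.5}
    - {"dx":9,"dy":-1,"dz":0,"yaw":0,"gripper":0.5}

```text
clock: 9.05
tcp_pos: [0.4588, 0.0701, 0.1844]
orientation: [-2.411, -2.014, 0.003]
contact_force: [-0.0, -0.2, 1.1]
grip_width: 0.0428
gripper_force: 0.0
```

```bash
python3 - <<'E'
from h import *
g=snap('wrist','w5'); go((.4605,.0706,.085))
P=cloud(g); z=P[...,2]
h=np.array([np.cos(np.radians(-10)),np.sin(np.radians(-10))]); s=(P[...,:2]-[.638,.039])@h; l=(P[...,:2]-[.638,.039])@[-h[1],h[0]]
m=(z>.07)&(z<.1)&(s<-.155)&(s>-.2)&(abs(l)<.08); Q=P[m]; print(m.sum(),z[m].max(),'s of bar',np.percentile(s[m&(abs(l)<.045)],[3,50,97]),'l',l[m].min(),l[m].max())
print(pix(g,[.4605,.0706,.091]))
E
```

```text
t 9.1 p [0.459  0.0699 0.1846] d cm [0.1  0.15 9.96] yaw -0.27 w 0.04269892389588973 F [ 0.1 -0.2 -0.3] gf 0.0 tilt [-0.001 -0.001 -1.   ]
4534 0.09384269968161284 s of bar [-0.18677685 -0.18106777 -0.17573287] l -0.058749879715987136 0.06483718302989164
[317.99539321 253.05703429]
```

View pics/w5.png

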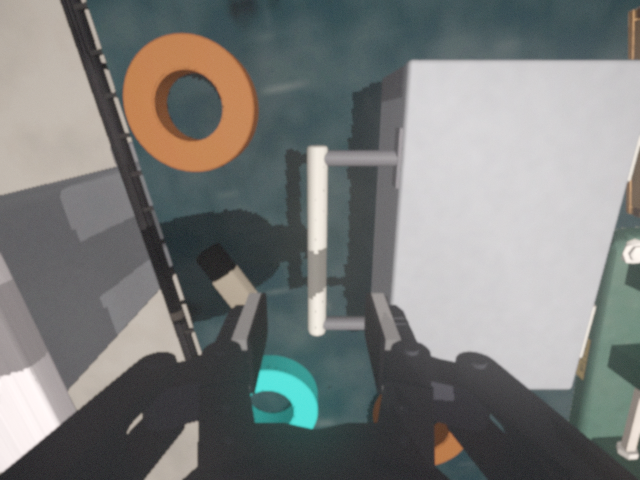

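The bar runs from (318,150) to (317,330) and lies centred between the fingers; depth agrees within 1 mm. Descending.

>>> send_rows:
  steps:
    - {"dx":0.1,"dy":0.1,"dz":3,"yaw":0,"gripper":0.5}
    - {"dx":0.1,"dy":0.1,"dz":6,"yaw":0,"gripper":0.5}
    - {"dx":0.1,"dy":0.1,"dz":8,"yaw":0,"gripper":0.5}
    - {"dx":0.1,"dy":0.1,"dz":9.3,"yaw":0,"gripper":0.5}
    - {"dx":0.1,"dy":0.1,"dz":9.3,"yaw":0,"gripper":0.5}

```text
clock: 9.72
tcp_pos: [0.4602, 0.0713, 0.0916]
orientation: [-2.411, -2.014, 0.002]
contact_force: [0.5, 0.5, 0.9]
grip_width: 0.0427
gripper_force: 0.0
```

>>> send_rows:
  steps:
    - {"dx":0,"dy":0,"dz":0,"yaw":0,"gripper":0}
    - {"dx":0,"dy":0,"dz":0,"yaw":0,"gripper":0}
    - {"dx":0,"dy":0,"dz":0,"yaw":0,"gripper":0}
    - {"dx":0,"dy":0,"dz":0,"yaw":0,"gripper":0}
  force: 50

```text
clock: 10.22
tcp_pos: [0.4599, 0.0723, 0.0928]
orientation: [-2.409, -2.015, 0.0]
contact_force: [-3.9, 1.5, 7.6]
grip_width: 0.0099
gripper_force: 48.7
```

```bash
python3 - <<'E'
from h import *
go((.4605,.0706,.085))
r=np.hypot(180,5); a0=np.degrees(np.arctan2(5,180))
for a in (5,10,15,20,25,30,35,40,45): t=np.radians(a+a0); print(a,'fwd cm',round((180-r*np.cos(t))/10,2),'up',round((r*np.sin(t)-5)/10,2))
E
```

```text
t 10.225 p [0.4599 0.0723 0.0928] d cm [-0.16  0.09  0.78] yaw -0.17 w 0.009911450209289603 F [-3.9  1.5  7.6] gf 48.69822978973389 tilt [-0.001  0.001 -1.   ]
5 fwd cm 0.11 up 1.57
10 fwd cm 0.36 up 3.12
15 fwd cm 0.74 up 4.64
20 fwd cm 1.26 up 6.13
25 fwd cm 1.9 up 7.56
30 fwd cm 2.66 up 8.93
35 fwd cm 3.54 up 10.23
40 fwd cm 4.53 up 11.45
45 fwd cm 5.63 up 12.58
```

>>> send_rows:
  steps:
    - {"dx":0,"dy":0.1,"dz":-1.6,"yaw":0,"gripper":0}
    - {"dx":0,"dy":0.4,"dz":-3.1,"yaw":0,"gripper":0}
    - {"dx":0,"dy":0.7,"dz":-4.6,"yaw":0,"gripper":0}
    - {"dx":0,"dy":1.3,"dz":-6.1,"yaw":0,"gripper":0}
    - {"dx":0,"dy":1.3,"dz":-6.1,"yaw":0,"gripper":0}

```text
clock: 10.85
tcp_pos: [0.4714, 0.0702, 0.1538]
orientation: [-2.407, -2.014, 0.004]
contact_force: [-8.3, 2.1, -0.8]
grip_width: 0.0102
gripper_force: 49.0
```

```bash
python3 -c "
from h import *
go((.4605,.0706,.085))"
```

```text
t 10.85 p [0.4714 0.0702 0.1538] d cm [-0.15 -1.06  6.89] yaw -0.16 w 0.010214493754975754 F [-8.3  2.1 -0.8] gf 48.97996008396149 tilt [-0.004  0.001 -1.   ]
```

>>> send_rows:
  steps:
    - {"dx":0,"dy":0.5,"dz":-1.4,"yaw":0,"gripper":0}
    - {"dx":0,"dy":1.3,"dz":-2.8,"yaw":0,"gripper":0}
    - {"dx":0,"dy":2.2,"dz":-4.1,"yaw":0,"gripper":0}
    - {"dx":0,"dy":3.2,"dz":-5.3,"yaw":0,"gripper":0}
    - {"dx":0,"dy":4.2,"dz":-6.4,"yaw":0,"gripper":0}

```text
clock: 11.48
tcp_pos: [0.5107, 0.0631, 0.218]
orientation: [-2.403, -2.011, 0.01]
contact_force: [-18.3, 3.8, 11.7]
grip_width: 0.0099
gripper_force: 48.8
```

>>> send_rows:
  steps:
    - {"dx":0,"dy":0,"dz":0,"yaw":0,"gripper":0}
    - {"dx":0,"dy":0,"dz":0,"yaw":0,"gripper":0}
    - {"dx":0,"dy":0,"dz":0,"yaw":0,"gripper":0}
    - {"dx":0,"dy":0,"dz":0,"yaw":0,"gripper":0}
    - {"dx":0,"dy":0,"dz":0,"yaw":0,"gripper":0}

```text
clock: 12.1
tcp_pos: [0.5108, 0.063, 0.2181]
orientation: [-2.404, -2.011, 0.009]
contact_force: [-19.1, 3.9, 14.1]
grip_width: 0.0097
gripper_force: 49.3
```

```bash
python3 - <<'E'
from h import *
go((.4605,.0706,.085)); p,R,o=tool()
b=p+R[:,2]*.006; print('lid angle from bar',np.degrees(np.arctan2(b[2]-.08,(np.array([.638,.039])-b[:2])@[.985,-.174]))-1.6, np.hypot(b[2]-.08,(np.array([.638,.039])-b[:2])@[.985,-.174]))
g=snap('scene','s2')
w=snap('top','t2'); P=cloud(w); z=P[...,2]
h=np.array([.985,-.174]); s=(P[...,:2]-[.638,.039])@h; l=(P[...,:2]-[.638,.039])@[.174,.985]
m=(s<-.02)&(s>-.13)&(abs(l)>.06)&(abs(l)<.1)&(z>.085)&(z<.23); q=np.polyfit(s[m],z[m],1); print(m.sum(),'plate angle',np.degrees(np.arctan(-q[0])))
c=w['color'].astype(int); m=(z>.028)&(z<.05)&(c[...,0]-c[...,2]>30)&(np.hypot(P[...,0]-.47,P[...,1]+.305)<.07); print(m.sum(),np.percentile(z[m],[5,50,95]),cv2.minEnclosingCircle(P[m][:,:2].astype(np.float32)))
E
```

```text
t 12.1 p [0.5108 0.063  0.2181] d cm [-0.15 -4.96 13.36] yaw -0.16 w 0.009718250088849857 F [-19.1   3.9  14.1] gf 49.27201688289642 tilt [-0.009  0.002 -1.   ]
lid angle from bar 43.963491396643434 0.18498849144478843
664 plate angle 40.514149224836025
881 [0.03215564 0.03691942 0.04115221] ((0.4696183204650879, -0.304726243019104), 0.047308601438999176)
```

View pics/s2.png

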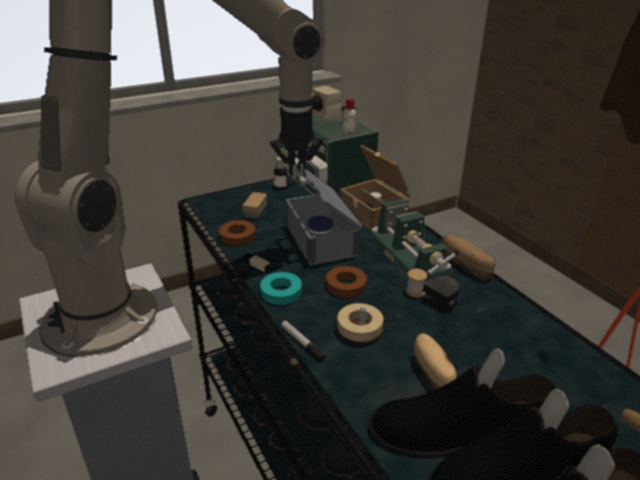

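The lid is up at about 40–44° and the tape still lies on the stand at px (360,322). There's some radial strain on the bar, so I'll ease it with a small outward and upward shift.

>>> send_rows:
  steps:
    - {"dx":0,"dy":-0.1,"dz":-0.2,"yaw":0,"gripper":0}
    - {"dx":0,"dy":-0.2,"dz":-0.5,"yaw":0,"gripper":0}
    - {"dx":0,"dy":-0.2,"dz":-0.5,"yaw":0,"gripper":0}
    - {"dx":0,"dy":-0.2,"dz":-0.5,"yaw":0,"gripper":0}
    - {"dx":0,"dy":-0.2,"dz":-0.5,"yaw":0,"gripper":0}

```text
clock: 12.82
tcp_pos: [0.5148, 0.0623, 0.223]
orientation: [2.408, 2.013, 0.005]
contact_force: [5.3, 0.2, -8.8]
grip_width: 0.0098
gripper_force: 49.4
```

```bash
python3 - <<'E'
from h import *
go((.4605,.0706,.085)); p,R,o=tool()
w=snap('top','t3'); P=cloud(w); z=P[...,2]
s=(P[...,:2]-[.638,.039])@[.985,-.174]; l=(P[...,:2]-[.638,.039])@[.174,.985]
for a,b in((-.1,-.06),(.06,.1),(-.1,-.03)):
  m=(s<-.015)&(s>-.09)&(l>a)&(l<b)&(z>.095)&(z<.2); print(m.sum(),end=' ')
  A=np.c_[s[m],np.ones(m.sum())]; y=z[m]
  for _ in range(8):
    q=np.linalg.lstsq(A,y,rcond=None)[0]; k=abs(y-A@q)<max(.005,1.5*np.median(abs(y-A@q))); A,y=A[k],y[k]
  print(len(y),np.degrees(np.arctan(-q[0])),q[1])
E
```

```text
t 12.825 p [0.5148 0.0623 0.223 ] d cm [-0.16 -5.55 13.78] yaw -0.21 w 0.009763274347530083 F [ 5.3  0.2 -8.8] gf 49.42023754119873 tilt [ 0.005 -0.    -1.   ]
538 527 44.67518111647613 0.09500867144940896
125 123 47.07496202899635 0.09392406663094323
935 918 44.71747039912714 0.09503624214564314
```

The lid is at about 45° with little strain. I'll settle for a moment, then hand in.

>>> send_rows:
  steps:
    - {"dx":0,"dy":0,"dz":0,"yaw":0,"gripper":0}
    - {"dx":0,"dy":0,"dz":0,"yaw":0,"gripper":0}
    - {"dx":0,"dy":0,"dz":0,"yaw":0,"gripper":0}
    - {"dx":0,"dy":0,"dz":0,"yaw":0,"gripper":0}

```text
clock: 13.38
tcp_pos: [0.5148, 0.0623, 0.223]
orientation: [2.408, 2.013, 0.005]
contact_force: [4.8, 0.2, -9.2]
grip_width: 0.0101
gripper_force: 49.4
```

```bash
python3 -c "
from h import *
go((.4605,.0706,.085)); print(np.abs(tool()[2]['qvel']).max()); print(workorder.hand_in())"
```

```text
t 13.375 p [0.5148 0.0623 0.223 ] d cm [-0.15 -5.55 13.77] yaw -0.21 w 0.010059745209988454 F [ 4.8  0.2 -9.2] gf 49.42426800727844 tilt [ 0.005 -0.    -1.   ]
0.0015007739402251564
the job is handed in; nothing more can be done
None
```

I handed the job in at about 13 s, with the tape flat round the stand's post and the gripper holding the lid still at about 45°; the hand-in gave no pass or fail.

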